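# Pull out the drying tray with the hook

### The arm

A 6-joint arm with a two-finger parallel gripper is mounted at the origin on the work surface. World frame = base frame: x ahead of the robot, y to its left, z up, the work surface at z = 0. Lengths are in m, angles in rad, forces in N, time in s.
With the tool pointing down it reaches from about 0.25 to 0.775 m from the base axis. Payload 4 kg.
Tool frame: the origin (TCP) lies on the centre line of the jaws, within the pads' length; the fingertips stand 25 mm ahead of it and the grasp point (between the pads) lies 6 mm ahead of it; z points along the fingers, y is the line along which they close (so a half turn about z gives the same grasp; the last joint's range is limited). The gripper opens to 94 mm and grips with 3 to 60 N. Pads are 16 mm wide; open, the fingers measure 119 mm over their backs; the gripper's body (75 mm by 177 mm) begins 78 mm behind the grasp point.
Start: joints at [-1.278, 0.087, 1.371, -0, 1.684, -0.103], TCP at [0.212, -0.507, 0.231] pointing down, gripper open.
Joint ranges: [-3.1, 3.1], [-0.76, 2.03], [0.27, 2.55], [-1.08, 4.22], [0.17, 2.65], [-2.57, 2.57]. Speed limits (rad/s): [2.79, 2.79, 3.14, 3.14, 3.14, 3.14].

### API

Orientations are given as [roll, pitch, yaw] about the fixed x, y, z axes, in that order (R = Rz(yaw) Ry(pitch) Rx(roll)).
In Python, from bench import sensors, optics, ticket gives the robot as it stands.
- The arm moves only by the tool send_rows, never from a script. Its argument "rows" is a list of rows, each a list of 6 numbers: the shift along the world's x, y, z in mm, then the turn, a rotation vector about the world's x, y, z in rad. In form: [[x, y, z, wx, wy, wz], ...]. A call has 1 to 8 rows; each row shifts and turns the commanded pose from where the row before left it; what a row does not reach is not made up. A row lasts 1/12 s, in which the tool goes at most 41.7 mm and 7.16 degrees, less where a joint would pass 70% of its speed; a pose out of reach is approached as far as the arm can. A call is refused whole if a number of a shift passes 41.7 or a number of a turn 0.125, either way. A call with a gripper value outside its range is refused whole. "grip" is the finger opening in mm, from 0 to 94, set as the call begins (left out, the last holds). The fingers move at their own pace and stop on an object; the grip force is fixed at half the most. Time passes only in rows, so rows that do not move let the fingers close. It gives the time, the measured TCP pose, the force, the opening and the grip force at its end, in the units of the state.
- sensors.get_obs(): the state, without advancing time (a new reading comes with each control period).
- optics.snapshot(name): name is "side" or "top"; returns the picture (420x560x3 uint8, red, green, blue); there is no depth.
- optics.camera_model(name): a dict with "vertical_fov" (degrees; the focal length in pixels is half the picture's height over the tangent of half this angle, whatever the lens; pixels are square), "cx", "cy" (the principal point, pixels), "R" (3x3) and "t" (3): a world point X has camera coordinates R X + t. Camera axes: x right, y down, z forward; pixel columns grow to the right and rows downward; lengths in m; the calibration is good to about 2 mm. A picture is of the moment at which its call begins. camera_model takes no time and is no camera call.
- ticket.close_job(): hands the job in; it is judged then, once.
The state is a dict: "time": time; "joint_positions": joint angles; "qvel": joint speeds; "joint_torque": joint torques, N m; "tool_pos": TCP position; "ee_rot": TCP orientation; "wrist_force": force on the tool from outside, world axes, zero at the start; "wrist_torque": the same for the moment, N m; "width": finger opening in m; "finger_force": force on a finger pad.
Only numpy, scipy, OpenCV 4.12 (cv2) and the standard library are available. Lean on these libraries where they do the work, as an engineer would, in place of code of your own. Each camera call takes 0.05 s, during which the arm holds its last target. There are 200 camera calls.

### The job

Take the paint jar that stands in the way of the drying rack and set it down upright, wholly on the round grey felt mat. Then pick up the hook, put its end down into the finger hole of the tray and pull the tray all the way out to its stop; the gripper itself must not touch the rack or the tray. Finally unhook and stand the hook upright on its foot on the table, dropping nothing and leaving the green cup and the blue bottle where they are.

Things in the scene. Friction and masses are not known exactly. Their poses are not given: they have to be found in the camera images.
- rack: Fixed plywood drying rack, a low box 220 x 220 x 100 mm high, open at the front, with one tray in it. Origin: on the table under the middle of its front face; the box extends 220 mm from there along its +x. The front faces its own -x (towards the robot, turned up to 0.25 rad); z up.
- tray (a joint): Travel in m of the white tray along the rack's -x: 0 fully in, 0.100 fully out at its stop; starts at 0 to 0.010. Stays where left; about 1.5 N friction, light damping. A flat tongue, 80 mm wide, 10 mm thick (top 60 mm above the table), sticks out 62 mm from the tray front, which rises 16 mm above the tongue.
- tray_hole (a point): Centre of the round vertical finger hole through the tongue, at the level of the tongue's top face (60 mm above the table). Hole 31 mm across, open below; its centre is 31 mm from the tongue's front edge and 31 mm from the tray's front. It moves with the tray; with the tray fully in it is 31 mm from the rack's origin along the rack's -x.
- hook: Loose hook tool, 0.18 kg, on its foot (plywood, 100 x 60 x 10 mm, x -55 to +45). Origin: centre of underside below the grip block, which is 80 mm along x, 26 mm thick (y), top at 75 mm. From its front (+x) a steel rod, 8 mm thick, runs level 68 mm above the underside to x = +95 mm, then straight down to 18 mm above the underside. z up. Starts pointing away from the robot within 0.5 rad.
- hook_grip (a point): Point in the middle of the hook's 26 mm thick grip block, 55 mm above its underside; close the fingers along the hook's y.
- hook_tip (a point): Lowest point of the hook's down-turned end: 95 mm ahead (own +x) of the grip, 37 mm lower than point hook_grip, 46 mm below the underside of the horizontal part of the rod.
- jar: Loose round white paint jar, 56 mm across and 90 mm high with a white lid, 0.25 kg (varies), standing in front of the tray's tongue. Origin: centre of its underside, z up.
- mat: Round grey felt mat, 150 mm across, 3 mm thick, fixed flat on the table on the robot's left or right, the hook being on the other side. Origin: centre of its underside.
- cup: Bystander: loose green plastic cup, 84 mm across the rim, 110 mm high, on the table. Origin: centre of its underside.
- bottle: Bystander: loose blue plastic paint bottle, 48 mm across, 120 mm high, on the table. Origin: centre of its underside.
There are look-alikes about, which are no part of the job. What is shaped like the jar but red or yellow is not meant.

How it is judged:
By the outcome, as a careful person would: the job done as asked, in the order asked, and still so for the second after the job is handed in, with the robot touching nothing.
It also fails if it takes over 69 s, if anything falls off the work surface, if the arm or the gripper's body presses on something with over 40 N, if the wrist force passes 120 N, or if a joint passes its speed limit or range.

## Working session

There is one attempt and no reset: what is moved stays moved. The work goes in short steps, Python scripts to look and compute and a tool call to move; the robot and the scene stay as the last step left them, time stands still between calls to the robot, and variables do not carry over. Pictures are saved under pics/ and viewed, at most 10 in all, crops included, and the job is handed in when it is done.

Besides the shell and the picture viewer there is one more tool, called after ">>>" in YAML: its name, and indented under it one key for each argument. send_rows: Moves the arm, as the interface text tells. Its arguments: {"type":"object","properties":{"rows":{"type":"array"},"grip":{"type":"number"}},"required":["rows"]}

```bash
mkdir -p pics; ls; python3 - <<'E'
from bench import sensors, optics
import cv2,json,numpy as np
for n in("top","side"):
    im=optics.snapshot(n); cv2.imwrite(f"pics/{n}0.png",im[:,:,::-1])
    print(n,{k:np.round(np.array(v),4).tolist() for k,v in optics.camera_model(n).items() if not isinstance(v,str)})
    print(optics.camera_model(n).keys())
o=sensors.get_obs();print(o)
E
```

```text
pics
top {'vertical_fov': 52.3219, 'cx': 277.9219, 'cy': 203.5819, 'R': [[0.0194, -0.9998, 0.001], [-0.9829, -0.0192, -0.1831], [0.1831, 0.0026, -0.9831]], 't': [0.0077, 0.5998, 1.1058]}
dict_keys(['vertical_fov', 'cx', 'cy', 'R', 't'])
side {'vertical_fov': 44.2392, 'cx': 285.7803, 'cy': 215.6557, 'R': [[0.9844, -0.1757, -0.0108], [-0.1032, -0.5263, -0.844], [0.1426, 0.832, -0.5362]], 't': [-0.5865, 0.1081, 1.0096]}
dict_keys(['vertical_fov', 'cx', 'cy', 'R', 't'])
{'time': 0.1, 'joint_positions': array([-1.27810848e+00,  8.78908743e-02,  1.37209734e+00, -4.53886983e-06,
        1.68356299e+00, -1.03080240e-01]), 'qvel': array([ 0.00026996, -0.00279086, -0.00252043,  0.0005269 , -0.00036533,
       -0.00283808]), 'joint_torque': array([ 2.40383444e-03, -3.41251409e+01, -3.03302372e+01,  7.19874236e-02,
        3.04473052e-02, -9.00590680e-05]), 'tool_pos': array([ 0.21191316, -0.50706675,  0.22941874]), 'ee_rot': array([-3.13964403e+00, -1.97043477e-04,  3.95767391e-01]), 'wrist_force': array([0.22798354, 0.30948906, 0.23111321]), 'wrist_torque': array([-0.04147743,  0.06095244, -0.00239743]), 'finger_force': 0.0, 'width': 0.09395257521246991}
```

View pics/top0.png

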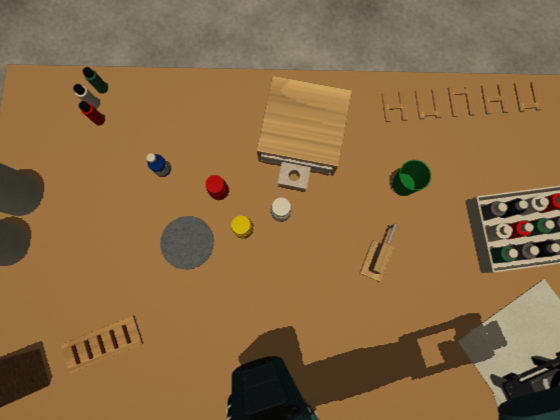

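View pics/side0.png

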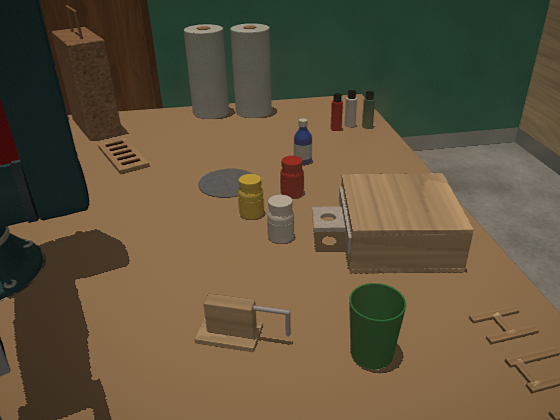

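Candidates shaped like the jar, in the top view: white (281,208), red (216,187) and yellow (241,226). The white one fits, since it is white with a white lid and stands in front of the tongue. I'll confirm it in an enlarged crop that also shows the hook and tongue.

```bash
cat > h.py <<'E'
import numpy as np, cv2
from bench import sensors, optics
def cam(n):
    m=optics.camera_model(n); f=210/np.tan(np.radians(m["vertical_fov"])/2)
    return np.array([[f,0,m["cx"]],[0,f,m["cy"]],[0,0,1]]),np.array(m["R"]),np.array(m["t"])
def ray(n,px,z):
    K,R,t=cam(n); C=-R.T@t; d=R.T@np.linalg.inv(K)@np.array([*px,1.]); return C+d*(z-C[2])/d[2]
def proj(n,X):
    K,R,t=cam(n); p=(K@(R@np.atleast_2d(X).T+t[:,None])).T; return p[:,:2]/p[:,2:]
def tri(pt,ps):
    P=[];
    for n in("top","side"):
        K,R,t=cam(n);P.append(K@np.c_[R,t])
    X=cv2.triangulatePoints(P[0],P[1],np.array(pt,float).reshape(2,1),np.array(ps,float).reshape(2,1))[:,0];return X[:3]/X[3]
E
python3 - <<'E'
import cv2,numpy as np
t=cv2.imread("pics/top0.png");s=cv2.imread("pics/side0.png")
def c(i,x,y,w,h): return cv2.resize(i[y:y+h,x:x+w],(400,300),interpolation=cv2.INTER_CUBIC)
cv2.imwrite("pics/crop.png",np.vstack([np.hstack([c(t,250,147,100,75),c(t,335,216,100,75)]),np.hstack([c(s,250,180,120,90),c(s,190,270,120,90)])]))
E
```

```text
(no output)
```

View pics/crop.png

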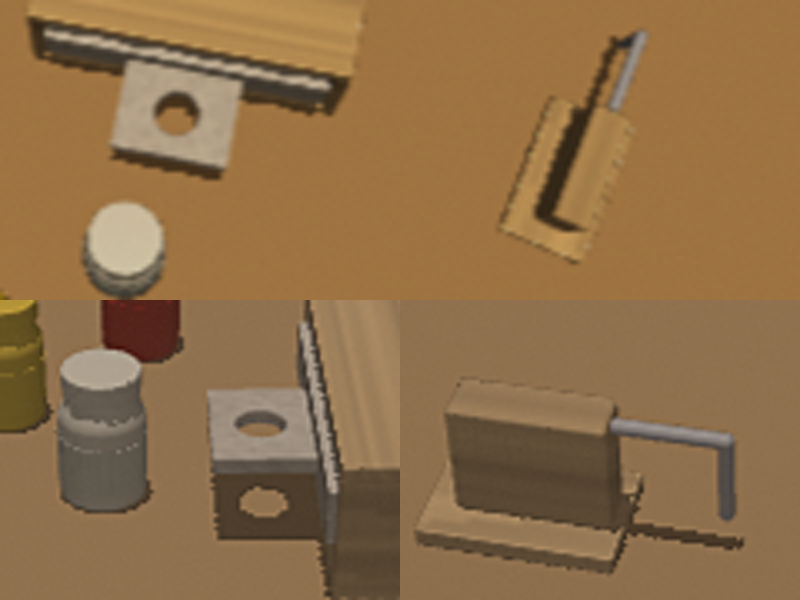

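The crop confirms the white jar with a white lid, centred at about (281,206) in the top view, directly in front of the tongue. The hole is at about (294,175). The hook's block is at about (384,258) and its rod end at (395,225).

```bash
python3 - <<'E'
from h import *
np.set_printoptions(precision=4,suppress=True)
T=lambda u,v:(250+u/4,147+v/4); H=lambda u,v:(335+(u-400)/4,216+v/4)
S1=lambda u,v:(250+u*.3,180+(v-300)*.3); S2=lambda u,v:(190+(u-400)*.3,270+(v-300)*.3)
print("jar",ray("top",T(125,239),.09),ray("side",S1(100,370),.09),tri(T(125,239),S1(100,370)))
print("hole",ray("top",T(177.5,114),.06),ray("side",S1(260,424),.06),tri(T(177.5,114),S1(260,424)))
a,b=ray("top",T(112,150),.06),ray("top",T(226,167),.06);print("tongue",a,b,np.linalg.norm(a-b),np.arctan2(-(a-b)[0],(a-b)[1]))
a,b=ray("top",T(28,18),.1),ray("top",T(355,75),.1);print("rack",a,b,np.linalg.norm(a-b),np.arctan2(-(a-b)[0],(a-b)[1]))
q=[ray("top",H(*p),.075) for p in((585,108),(634,125),(603,230),(553,215))];print("block",np.array(q),np.mean(q,0))
e=ray("top",H(643,34),.07);print("rod",e)
s=[ray("side",S2(*p),.075) for p in((446,412),(465,378),(615,401),(612,426))];print("blockside",np.array(s),np.mean(s,0))
f=[ray("top",H(*p),.01) for p in((551,98),(636,122),(577,262),(500,229))];print("foot",np.array(f),np.mean(f,0))
f=[ray("side",S2(*p),.01) for p in((415,530),(610,562),(643,480))];print("footside",np.array(f))
print("rodside",ray("side",S2(728,436),.07), "tip",ray("side",S2(728,517),.018))
im=cv2.imread("pics/top0.png");K=im.astype(int)
m=((K.max(2)-K.min(2)<14)&(K.max(2)>80)&(K.max(2)<130)).astype(np.uint8); m[:200]=0;m[280:]=0;m[:,:150]=0;m[:,225:]=0
n,l,st,c=cv2.connectedComponentsWithStats(m);i=1+st[1:,4].argmax();print("mat",st[i],c[i],ray("top",c[i],.003))
print("cup",ray("top",(414,175),.11),"bottle",ray("top",(152,158),.12),"red",ray("top",(216,184),.09),"yel",ray("top",(241,223),.09))
E
```

```text
jar [0.5848 0.0104 0.09  ] [0.5854 0.0028 0.09  ] [0.5862 0.0104 0.0854]
hole [ 0.6778 -0.0241  0.06  ] [ 0.6783 -0.0297  0.06  ] [ 0.6793 -0.0243  0.0564]
tongue [0.6517 0.0202 0.06  ] [ 0.6413 -0.0576  0.06  ] 0.07850400315558737 -0.13219624439651004
rack [0.7316 0.0779 0.1   ] [ 0.6965 -0.1401  0.1   ] 0.22084158488223282 -0.1595343583233298
block [[ 0.496  -0.2539  0.075 ]
 [ 0.4855 -0.2857  0.075 ]
 [ 0.4171 -0.2636  0.075 ]
 [ 0.4261 -0.2314  0.075 ]] [ 0.4562 -0.2586  0.075 ]
rod [ 0.5464 -0.2948  0.07  ]
blockside [[ 0.4192 -0.2599  0.075 ]
 [ 0.4293 -0.2372  0.075 ]
 [ 0.4986 -0.2672  0.075 ]
 [ 0.495  -0.2842  0.075 ]] [ 0.4605 -0.2621  0.075 ]
foot [[ 0.5088 -0.2461  0.01  ]
 [ 0.4933 -0.3046  0.01  ]
 [ 0.3969 -0.2614  0.01  ]
 [ 0.4182 -0.2092  0.01  ]] [ 0.4543 -0.2553  0.01  ]
footside [[ 0.3976 -0.2685  0.01  ]
 [ 0.4884 -0.3066  0.01  ]
 [ 0.5114 -0.2554  0.01  ]]
rodside [ 0.5479 -0.2956  0.07  ] tip [ 0.5474 -0.2961  0.018 ]
mat [ 161  217   52   52 2033] [186.515  242.5814] [0.4936 0.2726 0.003 ]
cup [ 0.6725 -0.3357  0.11  ] bottle [0.7023 0.3506 0.12  ] red [0.6428 0.1848 0.09  ] yel [0.5397 0.1147 0.09  ]
```

Positions so far: jar about (0.585, 0.007), hole about (0.679, -0.026), rack yaw about -0.155. Hook grip is about (0.458, -0.260) with yaw -0.385, and the mat is at (0.494, 0.273). I'll go above the jar with tool yaw 0.

>>> send_rows:
  rows:
    - [15.5, 21.4, 0, 0, 0, -0.0165]
    - [15.5, 21.4, 0, 0, 0, -0.0165]
    - [15.5, 21.4, 0, 0, 0, -0.0165]
    - [15.5, 21.4, 0, 0, 0, -0.0165]
    - [15.5, 21.4, 0, 0, 0, -0.0165]
    - [15.5, 21.4, 0, 0, 0, -0.0165]
    - [15.5, 21.4, 0, 0, 0, -0.0165]
    - [15.5, 21.4, 0, 0, 0, -0.0165]
  grip: 94

```text
time: 0.77
tool_pos: [0.3364, -0.3349, 0.2299]
ee_rot: [-3.141, 0.0, 0.263]
wrist_force: [0.6, 0.1, -0.1]
width: 0.094
finger_force: 0.0
```

>>> send_rows:
  rows:
    - [15.5, 21.4, 0, 0, 0, -0.0165]
    - [15.5, 21.4, 0, 0, 0, -0.0165]
    - [15.5, 21.4, 0, 0, 0, -0.0165]
    - [15.5, 21.4, 0, 0, 0, -0.0165]
    - [15.5, 21.4, 0, 0, 0, -0.0165]
    - [15.5, 21.4, 0, 0, 0, -0.0165]
    - [15.5, 21.4, 0, 0, 0, -0.0165]
    - [15.5, 21.4, 0, 0, 0, -0.0165]

```text
time: 1.43
tool_pos: [0.4604, -0.1638, 0.23]
ee_rot: [-3.141, 0.001, 0.131]
wrist_force: [0.5, -0.7, -0.4]
width: 0.0939
finger_force: 0.0
```

>>> send_rows:
  rows:
    - [15.5, 21.4, 0, 0, 0, -0.0165]
    - [15.5, 21.4, 0, 0, 0, -0.0165]
    - [15.5, 21.4, 0, 0, 0, -0.0165]
    - [15.5, 21.4, 0, 0, 0, -0.0165]
    - [15.5, 21.4, 0, 0, 0, -0.0165]
    - [15.5, 21.4, 0, 0, 0, -0.0165]
    - [15.5, 21.4, 0, 0, 0, -0.0165]
    - [0, 0, 0, 0, 0, 0]

```text
time: 2.1
tool_pos: [0.57, -0.0117, 0.2291]
ee_rot: [-3.139, 0.001, 0.02]
wrist_force: [-0.1, 0.2, -0.3]
width: 0.0941
finger_force: 0.0
```

>>> send_rows:
  rows:
    - [7, 9.5, 0, 0, 0, -0.02]
    - [7, 9.5, 0, 0, 0, 0]
    - [0, 0, -30, 0, 0, 0]
    - [0, 0, -30, 0, 0, 0]
    - [0, 0, -30, 0, 0, 0]
    - [0, 0, -20, 0, 0, 0]
    - [0, 0, -20, 0, 0, 0]
    - [0, 0, 0, 0, 0, 0]

```text
time: 2.77
tool_pos: [0.579, 0.0036, 0.0949]
ee_rot: [-3.141, 0.011, -0.004]
wrist_force: [-0.8, 0.5, -0.9]
width: 0.094
finger_force: 0.0
```

>>> send_rows:
  rows:
    - [0, 0, -12, 0, 0, 0]
    - [0, 0, -12, 0, 0, 0]
    - [0, 0, -12, 0, 0, 0]
    - [0, 0, -11, 0, 0, 0]
    - [0, 0, 0, 0, 0, 0]
    - [0, 0, 0, 0, 0, 0]

```text
time: 3.27
tool_pos: [0.582, 0.0038, 0.0526]
ee_rot: [-3.142, 0.002, -0.004]
wrist_force: [0.5, -0.6, -0.3]
width: 0.0937
finger_force: 0.0
```

>>> send_rows:
  rows:
    - [0, 0, 0, 0, 0, 0]
    - [0, 0, 0, 0, 0, 0]
    - [0, 0, 0, 0, 0, 0]
    - [0, 0, 0, 0, 0, 0]
    - [0, 0, 0, 0, 0, 0]
    - [0, 0, 0, 0, 0, 0]
    - [0, 0, 0, 0, 0, 0]
    - [0, 0, 0, 0, 0, 0]
  grip: 40

```text
time: 3.93
tool_pos: [0.5829, 0.0046, 0.0541]
ee_rot: [-3.14, -0.001, -0.003]
wrist_force: [-0.3, 3.7, 2.6]
width: 0.0555
finger_force: 30.0
```

>>> send_rows:
  rows:
    - [0, 0, 10, 0, 0, 0]
    - [0, 0, 20, 0, 0, 0]
    - [0, 0, 20, 0, 0, 0]
    - [0, 0, 20, 0, 0, 0]
    - [0, 0, 20, 0, 0, 0]
    - [0, 0, 20, 0, 0, 0]
    - [0, 0, 15, 0, 0, 0]
    - [0, 0, 0, 0, 0, 0]

```text
time: 4.6
tool_pos: [0.584, 0.0026, 0.1823]
ee_rot: [3.139, -0.006, -0.004]
wrist_force: [0.8, 0.5, -2.9]
width: 0.0557
finger_force: 30.0
```

>>> send_rows:
  rows:
    - [-4, 12, 0, 0, 0, 0]
    - [-7, 20, 0, 0, 0, 0]
    - [-8, 25, 0, 0, 0, 0]
    - [-8, 25, 0, 0, 0, 0]
    - [-8, 25, 0, 0, 0, 0]
    - [-8, 25, 0, 0, 0, 0]
    - [-8, 25, 0, 0, 0, 0]
    - [-8, 25, 0, 0, 0, 0]

```text
time: 5.27
tool_pos: [0.5212, 0.1869, 0.1757]
ee_rot: [3.14, 0.005, -0.004]
wrist_force: [0.5, -1.0, -3.5]
width: 0.0559
finger_force: 30.0
```

>>> send_rows:
  rows:
    - [-8, 25, 0, 0, 0, 0]
    - [-8, 25, 0, 0, 0, 0]
    - [-7, 20, 0, 0, 0, 0]
    - [-5, 12, 0, 0, 0, 0]
    - [0, 0, 0, 0, 0, 0]
    - [0, 0, 0, 0, 0, 0]

```text
time: 5.77
tool_pos: [0.4946, 0.2675, 0.177]
ee_rot: [3.139, 0.002, -0.002]
wrist_force: [-0.2, -1.0, -3.0]
width: 0.0558
finger_force: 30.0
```

>>> send_rows:
  rows:
    - [0, 4, -20, 0, 0, 0]
    - [0, 0, -25, 0, 0, 0]
    - [0, 0, -25, 0, 0, 0]
    - [0, 0, -20, 0, 0, 0]
    - [0, 0, -12, 0, 0, 0]
    - [0, 0, -6, 0, 0, 0]
    - [0, 0, -4, 0, 0, 0]
    - [0, 0, 0, 0, 0, 0]

```text
time: 6.43
tool_pos: [0.4959, 0.2712, 0.0665]
ee_rot: [3.141, -0.0, -0.005]
wrist_force: [-0.0, -0.6, -3.3]
width: 0.0554
finger_force: 30.0
```

>>> send_rows:
  rows:
    - [0, 0, -2, 0, 0, 0]
    - [0, 0, -2, 0, 0, 0]
    - [0, 0, -2, 0, 0, 0]
    - [0, 0, 0, 0, 0, 0]

```text
time: 6.77
tool_pos: [0.4957, 0.2718, 0.0608]
ee_rot: [-3.141, -0.0, -0.004]
wrist_force: [-0.2, -1.2, -4.2]
width: 0.0554
finger_force: 30.0
```

>>> send_rows:
  rows:
    - [0, 0, -1.5, 0, 0, 0]
    - [0, 0, -1.5, 0, 0, 0]
    - [0, 0, -1, 0, 0, 0]
    - [0, 0, 0, 0, 0, 0]

```text
time: 7.1
tool_pos: [0.4957, 0.2718, 0.0572]
ee_rot: [-3.142, -0.0, -0.004]
wrist_force: [-1.6, 0.0, 1.2]
width: 0.0556
finger_force: 30.0
```

Contact, so I'll release and rise. Then I'll retreat towards the hook, stopping clear of the cameras' view of the scene.

>>> send_rows:
  rows:
    - [0, 0, 0, 0, 0, 0]
    - [0, 0, 0, 0, 0, 0]
    - [0, 0, 0, 0, 0, 0]
    - [0, 0, 0, 0, 0, 0]
    - [0, 0, 0, 0, 0, 0]
    - [0, 0, 0, 0, 0, 0]
  grip: 94

```text
time: 7.6
tool_pos: [0.4956, 0.2717, 0.0566]
ee_rot: [-3.142, -0.0, -0.004]
wrist_force: [-0.6, 0.1, 0.9]
width: 0.0918
finger_force: 0.0
```

>>> send_rows:
  rows:
    - [0, 0, 15, 0, 0, 0]
    - [0, 0, 25, 0, 0, 0]
    - [0, 0, 30, 0, 0, 0]
    - [0, 0, 30, 0, 0, 0]
    - [0, 0, 30, 0, 0, 0]
    - [0, 0, 25, 0, 0, 0]
    - [0, 0, 18, 0, 0, 0]
    - [0, 0, 0, 0, 0, 0]

```text
time: 8.27
tool_pos: [0.4975, 0.2725, 0.2351]
ee_rot: [-3.138, -0.009, -0.004]
wrist_force: [0.1, 0.7, 0.4]
width: 0.0939
finger_force: 0.0
```

>>> send_rows:
  rows:
    - [-8, -20, 0, 0, 0, -0.02]
    - [-10, -30, 0, 0, 0, -0.02]
    - [-10, -30, 0, 0, 0, -0.02]
    - [-10, -30, 0, 0, 0, -0.02]
    - [-10, -30, 0, 0, 0, -0.02]
    - [-10, -30, 0, 0, 0, -0.02]
    - [-10, -30, 0, 0, 0, -0.02]
    - [-10, -20, 0, 0, 0, -0.02]

```text
time: 8.93
tool_pos: [0.4162, 0.0497, 0.2277]
ee_rot: [3.14, 0.002, -0.166]
wrist_force: [0.9, 0.7, 0.4]
width: 0.094
finger_force: 0.0
```

```bash
python3 - <<'E'
from h import *
t=optics.snapshot("top")[:,:,::-1];s=optics.snapshot("side")[:,:,::-1]
cv2.imwrite("pics/t1.png",t);cv2.imwrite("pics/s1.png",s)
c=lambda i,x,y,w,h:cv2.resize(i[y:y+h,x:x+w],(400,300),interpolation=cv2.INTER_CUBIC)
cv2.imwrite("pics/c1.png",np.vstack([np.hstack([c(t,140,200,100,75),c(t,335,216,100,75)]),np.hstack([c(s,190,140,120,90),c(t,250,147,100,75)])]))
E
```

```text
(no output)
```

View pics/c1.png

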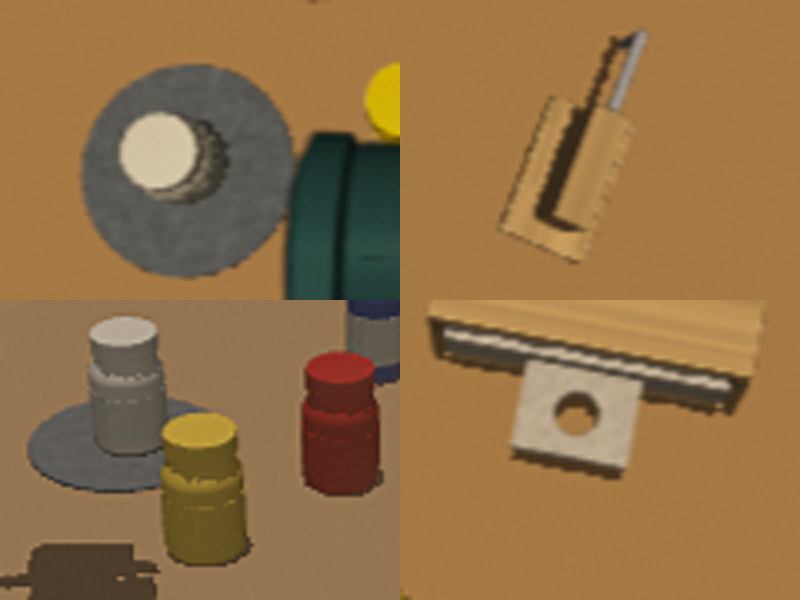

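The jar stands upright well inside the mat, at (160,150) of the crop, and the hook, tray and hole are unchanged. Next is the hook.

>>> send_rows:
  rows:
    - [3.5, -15, 0, 0, 0, -0.02]
    - [3.5, -25, 0, 0, 0, -0.02]
    - [3.5, -30, 0, 0, 0, -0.02]
    - [3.5, -30, 0, 0, 0, -0.02]
    - [3.5, -30, 0, 0, 0, -0.02]
    - [3.5, -30, 0, 0, 0, -0.02]
    - [3.5, -30, 0, 0, 0, -0.02]
    - [3.5, -30, 0, 0, 0, -0.02]

```text
time: 9.7
tool_pos: [0.446, -0.1688, 0.2281]
ee_rot: [-3.141, 0.001, -0.323]
wrist_force: [0.8, 0.9, 0.5]
width: 0.0937
finger_force: 0.0
```

>>> send_rows:
  rows:
    - [3.5, -30, 0, 0, 0, -0.02]
    - [3.5, -25, 0, 0, 0, -0.02]
    - [3.5, -20, 0, 0, 0, -0.02]
    - [0, -10, 0, 0, 0, 0]
    - [0, 0, 0, 0, 0, 0]
    - [0, 0, 0, 0, 0, 0]
    - [0, 0, 0, 0, 0, 0]

```text
time: 10.28
tool_pos: [0.4562, -0.2519, 0.2292]
ee_rot: [-3.141, 0.001, -0.382]
wrist_force: [0.6, -0.4, 0.5]
width: 0.0939
finger_force: 0.0
```

>>> send_rows:
  rows:
    - [2, -8, -15, 0, 0, 0]
    - [0, 0, -25, 0, 0, 0]
    - [0, 0, -30, 0, 0, 0]
    - [0, 0, -30, 0, 0, 0]
    - [0, 0, -25, 0, 0, 0]
    - [0, 0, -18, 0, 0, 0]
    - [0, 0, -12, 0, 0, 0]
    - [0, 0, -8, 0, 0, 0]

```text
time: 10.95
tool_pos: [0.4576, -0.2597, 0.0652]
ee_rot: [-3.141, 0.002, -0.382]
wrist_force: [0.5, -0.0, 0.6]
width: 0.0938
finger_force: 0.0
```

>>> send_rows:
  rows:
    - [0, 0, -5, 0, 0, 0]
    - [0, 0, 0, 0, 0, 0]
    - [0, 0, 0, 0, 0, 0]

```text
time: 11.2
tool_pos: [0.4588, -0.2615, 0.0626]
ee_rot: [3.141, -0.002, -0.383]
wrist_force: [0.3, 0.8, -0.1]
width: 0.0939
finger_force: 0.0
```

>>> send_rows:
  rows:
    - [0, 0, 0, 0, 0, 0]
    - [0, 0, 0, 0, 0, 0]
    - [0, 0, 0, 0, 0, 0]
    - [0, 0, 0, 0, 0, 0]
    - [0, 0, 0, 0, 0, 0]
    - [0, 0, 0, 0, 0, 0]
    - [0, 0, 0, 0, 0, 0]
    - [0, 0, 0, 0, 0, 0]
  grip: 10

```text
time: 11.87
tool_pos: [0.458, -0.2613, 0.0615]
ee_rot: [3.142, 0.0, -0.384]
wrist_force: [-0.4, 0.8, -0.3]
width: 0.0441
finger_force: 0.0
```

>>> send_rows:
  rows:
    - [0, 0, 0, 0, 0, 0]
    - [0, 0, 0, 0, 0, 0]
    - [0, 0, 0, 0, 0, 0]
    - [0, 0, 0, 0, 0, 0]

```text
time: 12.2
tool_pos: [0.4581, -0.2611, 0.0614]
ee_rot: [-3.141, 0.0, -0.384]
wrist_force: [-0.1, 1.3, 0.7]
width: 0.0256
finger_force: 30.0
```

>>> send_rows:
  rows:
    - [0, 0, 6, 0, 0, 0]
    - [0, 0, 12, 0, 0, 0]
    - [0, 0, 18, 0, 0, 0]
    - [0, 0, 20, 0, 0, 0]
    - [0, 0, 18, 0, 0, 0]
    - [0, 0, 12, 0, 0, 0]
    - [0, 0, 6, 0, 0, 0]
    - [0, 0, 0, 0, 0, 0]

```text
time: 12.87
tool_pos: [0.4588, -0.2619, 0.1557]
ee_rot: [3.14, -0.004, -0.384]
wrist_force: [-0.2, 0.1, -1.9]
width: 0.0259
finger_force: 30.0
```

>>> send_rows:
  rows:
    - [4, 8, 0, 0, 0, 0.01]
    - [7, 14, 0, 0, 0, 0.02]
    - [10, 20, 0, 0, 0, 0.02]
    - [10, 20, 0, 0, 0, 0.02]
    - [10, 20, 0, 0, 0, 0.02]
    - [10, 20, 0, 0, 0, 0.02]
    - [10, 20, 0, 0, 0, 0.02]
    - [10, 20, 0, 0, 0, 0.02]

```text
time: 13.53
tool_pos: [0.5285, -0.1173, 0.1515]
ee_rot: [-3.141, 0.004, -0.232]
wrist_force: [0.6, 0.1, -2.2]
width: 0.0258
finger_force: 30.0
```

>>> send_rows:
  rows:
    - [10, 20, 0, 0, 0, 0.02]
    - [10, 20, 0, 0, 0, 0.02]
    - [10, 20, 0, 0, 0, 0.02]
    - [10, 20, 0, 0, 0, 0.02]
    - [8, 14, 0, 0, 0, 0]
    - [5, 8, 0, 0, 0, 0]
    - [2, 4, 0, 0, 0, 0]
    - [0, 0, 0, 0, 0, 0]

```text
time: 14.2
tool_pos: [0.5837, -0.0124, 0.1523]
ee_rot: [3.141, 0.002, -0.152]
wrist_force: [0.7, 0.0, -2.2]
width: 0.0263
finger_force: 30.0
```

>>> send_rows:
  rows:
    - [0, 0, 0, 0, 0, 0]
    - [0, 0, 0, 0, 0, 0]

```text
time: 14.37
tool_pos: [0.5836, -0.0141, 0.1532]
ee_rot: [3.141, 0.001, -0.155]
wrist_force: [-0.1, 0.8, -2.0]
width: 0.0261
finger_force: 30.0
```

```bash
python3 - <<'E'
from h import *
t=optics.snapshot("top")[:,:,::-1];s=optics.snapshot("side")[:,:,::-1]
cv2.imwrite("pics/t2.png",t);cv2.imwrite("pics/s2.png",s)
c=lambda i,x,y,w,h:cv2.resize(i[y:y+h,x:x+w],(400,300),interpolation=cv2.INTER_CUBIC)
cv2.imwrite("pics/c2.png",np.hstack([c(t,250,147,100,75),c(s,230,130,160,120)]))
E
```

```text
(no output)
```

View pics/c2.png

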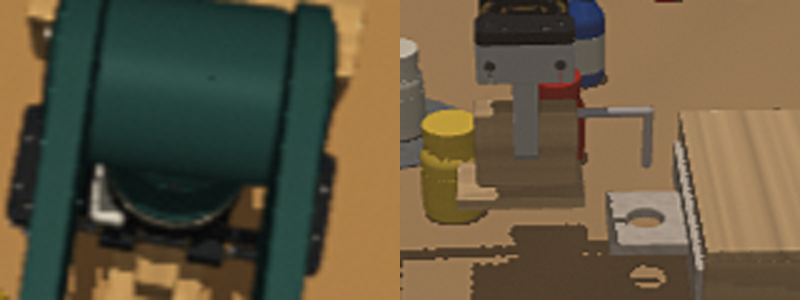

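```bash
python3 - <<'E'
from h import *
print(ray("side",(328.8,196),.110),ray("side",(328,216.6),.06))
g=np.array([.5836,-.0141]);y=-.155;print(g+.095*np.array([np.cos(y),np.sin(y)]), sensors.get_obs()["tool_pos"])
E
```

```text
[ 0.67812188 -0.02994994  0.11      ] [ 0.67881725 -0.02745977  0.06      ]
[ 0.6774611  -0.02876611] [ 0.58374079 -0.01414132  0.15354889]
```

The side view shows the tip at (329,196), directly over the hole at (328,216), within about 3 mm. I'll shift slightly and lower.

>>> send_rows:
  rows:
    - [1, 2.5, -6, 0, 0, 0]
    - [0, 0, -10, 0, 0, 0]
    - [0, 0, -10, 0, 0, 0]
    - [0, 0, -8, 0, 0, 0]
    - [0, 0, -6, 0, 0, 0]
    - [0, 0, -4, 0, 0, 0]
    - [0, 0, -4, 0, 0, 0]
    - [0, 0, -4, 0, 0, 0]

```text
time: 15.13
tool_pos: [0.5852, -0.0108, 0.1012]
ee_rot: [3.142, -0.0, -0.154]
wrist_force: [0.3, -0.2, -2.4]
width: 0.0258
finger_force: 30.0
```

>>> send_rows:
  rows:
    - [0, 0, -3, 0, 0, 0]
    - [0, 0, -3, 0, 0, 0]
    - [0, 0, -3, 0, 0, 0]
    - [0, 0, -3, 0, 0, 0]
    - [0, 0, 0, 0, 0, 0]

```text
time: 15.55
tool_pos: [0.5847, -0.0108, 0.0888]
ee_rot: [3.141, 0.001, -0.154]
wrist_force: [0.4, -0.6, -2.9]
width: 0.0258
finger_force: 30.0
```

>>> send_rows:
  rows:
    - [0, 0, -4, 0, 0, 0]
    - [0, 0, -4, 0, 0, 0]
    - [0, 0, -4, 0, 0, 0]
    - [0, 0, -2, 0, 0, 0]
    - [0, 0, 0, 0, 0, 0]

```text
time: 15.97
tool_pos: [0.5845, -0.0108, 0.0745]
ee_rot: [3.141, 0.002, -0.154]
wrist_force: [-0.2, 0.0, -2.1]
width: 0.0259
finger_force: 30.0
```

```bash
python3 - <<'E'
from h import *
s=optics.snapshot("side")[:,:,::-1]
cv2.imwrite("pics/c3.png",cv2.resize(s[150:270,230:390],(640,480),interpolation=cv2.INTER_CUBIC))
E
```

```text
(no output)
```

View pics/c3.png

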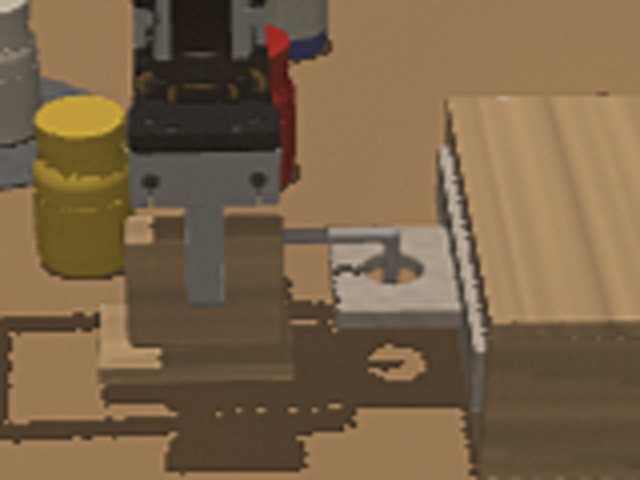

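The rod end is down in the hole at (392,265) of the crop, centred. Now I'll pull along the rack's -x.

>>> send_rows:
  rows:
    - [-4, 0.6, 0, 0, 0, 0]
    - [-6, 0.9, 0, 0, 0, 0]
    - [-8, 1.2, 0, 0, 0, 0]
    - [-10, 1.6, 0, 0, 0, 0]
    - [-10, 1.6, 0, 0, 0, 0]
    - [-10, 1.6, 0, 0, 0, 0]
    - [-8, 1.2, 0, 0, 0, 0]
    - [-8, 1.2, 0, 0, 0, 0]

```text
time: 16.68
tool_pos: [0.5204, -0.0005, 0.0759]
ee_rot: [-3.141, -0.001, -0.153]
wrist_force: [3.0, 1.5, -1.3]
width: 0.0258
finger_force: 30.0
```

>>> send_rows:
  rows:
    - [-7, 1.1, 0, 0, 0, 0]
    - [-6, 0.9, 0, 0, 0, 0]
    - [-5, 0.8, 0, 0, 0, 0]
    - [-4, 0.6, 0, 0, 0, 0]
    - [-4, 0.6, 0, 0, 0, 0]
    - [-3, 0.5, 0, 0, 0, 0]
    - [-3, 0.5, 0, 0, 0, 0]
    - [0, 0, 0, 0, 0, 0]

```text
time: 17.35
tool_pos: [0.4884, 0.0041, 0.0754]
ee_rot: [3.141, 0.001, -0.154]
wrist_force: [2.1, 1.2, -1.4]
width: 0.0261
finger_force: 30.0
```

>>> send_rows:
  rows:
    - [-2, 0.3, 0, 0, 0, 0]
    - [-2, 0.3, 0, 0, 0, 0]
    - [-2, 0.3, 0, 0, 0, 0]
    - [0, 0, 0, 0, 0, 0]

```text
time: 17.68
tool_pos: [0.4825, 0.005, 0.0753]
ee_rot: [3.141, 0.001, -0.154]
wrist_force: [0.2, 1.1, -1.3]
width: 0.0257
finger_force: 30.0
```

>>> send_rows:
  rows:
    - [-1.5, 0.2, 0, 0, 0, 0]
    - [-1.5, 0.2, 0, 0, 0, 0]
    - [0, 0, 0, 0, 0, 0]

```text
time: 17.93
tool_pos: [0.4804, 0.0053, 0.0754]
ee_rot: [3.142, -0.001, -0.154]
wrist_force: [5.4, 0.6, -3.8]
width: 0.0259
finger_force: 30.0
```

>>> send_rows:
  rows:
    - [-1.5, 0.2, 0, 0, 0, 0]
    - [0, 0, 0, 0, 0, 0]

```text
time: 18.1
tool_pos: [0.4802, 0.0055, 0.0758]
ee_rot: [-3.141, -0.004, -0.154]
wrist_force: [6.7, 0.6, -4.7]
width: 0.0259
finger_force: 30.0
```

>>> send_rows:
  rows:
    - [-1.5, 0.2, 0, 0, 0, 0]
    - [0, 0, 0, 0, 0, 0]

```text
time: 18.27
tool_pos: [0.4799, 0.0056, 0.076]
ee_rot: [-3.141, -0.007, -0.154]
wrist_force: [11.6, 1.1, -6.8]
width: 0.0256
finger_force: 30.0
```

The arm has stalled with the force rising, so the tray is at its stop. I'll move forward to centre the rod, then lift out.

>>> send_rows:
  rows:
    - [4, -0.6, 0, 0, 0, 0]
    - [4, -0.6, 0, 0, 0, 0]
    - [4.5, -0.7, 0, 0, 0, 0]
    - [0, 0, 0, 0, 0, 0]
    - [0, 0, 0, 0, 0, 0]

```text
time: 18.68
tool_pos: [0.4892, 0.0037, 0.0752]
ee_rot: [3.141, 0.002, -0.154]
wrist_force: [-0.2, 0.0, -0.7]
width: 0.0259
finger_force: 30.0
```

```bash
python3 - <<'E'
from h import *
s=optics.snapshot("side")[:,:,::-1]
cv2.imwrite("pics/c4.png",cv2.resize(s[150:270,210:370],(640,480),interpolation=cv2.INTER_CUBIC))
E
```

```text
(no output)
```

View pics/c4.png

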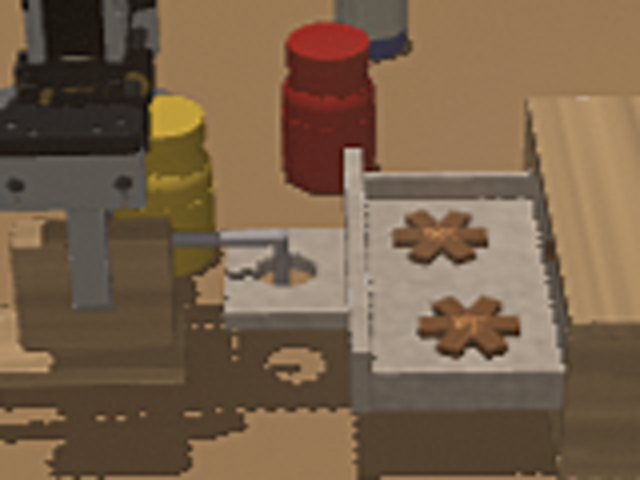

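The tray is fully out, with its contents visible, and the rod is free in the hole at (282,262). I'll lift out, then carry the hook back to its old clear spot.

>>> send_rows:
  rows:
    - [0, 0, 5, 0, 0, 0]
    - [0, 0, 10, 0, 0, 0]
    - [0, 0, 12, 0, 0, 0]
    - [0, 0, 14, 0, 0, 0]
    - [0, 0, 14, 0, 0, 0]
    - [0, 0, 10, 0, 0, 0]
    - [0, 0, 8, 0, 0, 0]
    - [0, 0, 0, 0, 0, 0]

```text
time: 19.4
tool_pos: [0.4909, 0.0038, 0.1515]
ee_rot: [-3.141, -0.005, -0.154]
wrist_force: [0.3, 0.1, -2.1]
width: 0.0259
finger_force: 30.0
```

>>> send_rows:
  rows:
    - [-4, -8, 0, 0, 0, 0]
    - [-6, -14, 0, 0, 0, 0]
    - [-6, -20, 0, 0, 0, -0.02]
    - [-6, -22, 0, 0, 0, -0.02]
    - [-6, -24, 0, 0, 0, -0.02]
    - [-6, -24, 0, 0, 0, -0.02]
    - [-6, -24, 0, 0, 0, -0.02]
    - [-6, -24, 0, 0, 0, -0.02]

```text
time: 20.07
tool_pos: [0.442, -0.1573, 0.1473]
ee_rot: [3.142, 0.002, -0.275]
wrist_force: [-0.1, -0.7, -1.8]
width: 0.0258
finger_force: 30.0
```

>>> send_rows:
  rows:
    - [-4, -24, 0, 0, 0, -0.02]
    - [-4, -22, 0, 0, 0, -0.02]
    - [-3, -18, 0, 0, 0, -0.02]
    - [0, -14, 0, 0, 0, 0]
    - [0, -8, 0, 0, 0, 0]
    - [0, -4, 0, 0, 0, 0]
    - [0, 0, 0, 0, 0, 0]
    - [0, 0, 0, 0, 0, 0]

```text
time: 20.73
tool_pos: [0.4326, -0.2455, 0.1482]
ee_rot: [-3.141, 0.001, -0.333]
wrist_force: [0.5, -0.1, -1.0]
width: 0.0259
finger_force: 30.0
```

>>> send_rows:
  rows:
    - [0, 0, -8, 0, 0, 0]
    - [0, 0, -15, 0, 0, 0]
    - [0, 0, -18, 0, 0, 0]
    - [0, 0, -15, 0, 0, 0]
    - [0, 0, -10, 0, 0, 0]
    - [0, 0, -5, 0, 0, 0]
    - [0, 0, -3, 0, 0, 0]
    - [0, 0, 0, 0, 0, 0]

```text
time: 21.4
tool_pos: [0.4325, -0.2457, 0.0742]
ee_rot: [-3.141, 0.001, -0.333]
wrist_force: [0.8, -0.3, -1.4]
width: 0.0258
finger_force: 30.0
```

>>> send_rows:
  rows:
    - [0, 0, -3, 0, 0, 0]
    - [0, 0, -3, 0, 0, 0]
    - [0, 0, -2, 0, 0, 0]
    - [0, 0, -1.5, 0, 0, 0]
    - [0, 0, 0, 0, 0, 0]

```text
time: 21.82
tool_pos: [0.4324, -0.246, 0.0648]
ee_rot: [-3.142, 0.0, -0.334]
wrist_force: [0.8, 0.4, -1.8]
width: 0.0256
finger_force: 30.0
```

>>> send_rows:
  rows:
    - [0, 0, -1, 0, 0, 0]
    - [0, 0, -1, 0, 0, 0]
    - [0, 0, 0, 0, 0, 0]
    - [0, 0, 0, 0, 0, 0]

```text
time: 22.15
tool_pos: [0.4325, -0.2461, 0.063]
ee_rot: [3.142, 0.0, -0.334]
wrist_force: [-0.6, -0.1, -1.8]
width: 0.0259
finger_force: 30.0
```

```bash
python3 - <<'E'
from h import *
s=optics.snapshot("side")[:,:,::-1]
cv2.imwrite("pics/c5.png",cv2.resize(s[250:370,170:330],(640,480),interpolation=cv2.INTER_CUBIC))
E
```

```text
(no output)
```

View pics/c5.png

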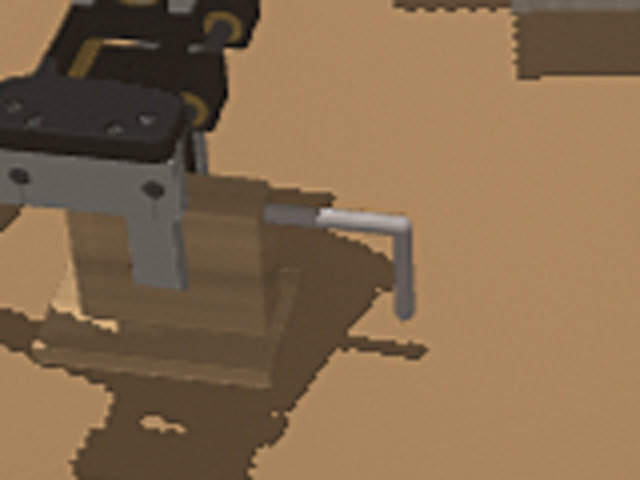

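The hook is level, just above the table with its rod end at (403,315). I'll lower it to contact.

>>> send_rows:
  rows:
    - [0, 0, -1, 0, 0, 0]
    - [0, 0, -1, 0, 0, 0]
    - [0, 0, 0, 0, 0, 0]
    - [0, 0, 0, 0, 0, 0]

```text
time: 22.53
tool_pos: [0.4328, -0.2463, 0.0614]
ee_rot: [3.141, -0.001, -0.334]
wrist_force: [0.6, -0.6, 1.7]
width: 0.026
finger_force: 30.0
```

Contact. I'll release and rise.

>>> send_rows:
  rows:
    - [0, 0, 0, 0, 0, 0]
    - [0, 0, 0, 0, 0, 0]
    - [0, 0, 0, 0, 0, 0]
    - [0, 0, 0, 0, 0, 0]
    - [0, 0, 0, 0, 0, 0]
    - [0, 0, 0, 0, 0, 0]
    - [0, 0, 0, 0, 0, 0]
    - [0, 0, 0, 0, 0, 0]
  grip: 94

```text
time: 23.2
tool_pos: [0.4325, -0.2461, 0.061]
ee_rot: [3.141, 0.0, -0.334]
wrist_force: [-0.4, 0.3, -0.3]
width: 0.0757
finger_force: 0.0
```

>>> send_rows:
  rows:
    - [0, 0, 10, 0, 0, 0]
    - [0, 0, 20, 0, 0, 0]
    - [0, 0, 25, 0, 0, 0]
    - [0, 0, 25, 0, 0, 0]
    - [0, 0, 25, 0, 0, 0]
    - [0, 0, 25, 0, 0, 0]
    - [0, 0, 15, 0, 0, 0]
    - [0, 0, 0, 0, 0, 0]

```text
time: 23.87
tool_pos: [0.4343, -0.2474, 0.2115]
ee_rot: [3.139, -0.009, -0.334]
wrist_force: [0.8, -0.7, -0.1]
width: 0.0939
finger_force: 0.0
```

>>> send_rows:
  rows:
    - [-15, -20, 0, 0, 0, 0]
    - [-15, -25, 0, 0, 0, 0]
    - [-15, -25, 0, 0, 0, 0]
    - [-15, -25, 0, 0, 0, 0]
    - [-15, -20, 0, 0, 0, 0]
    - [-10, -15, 0, 0, 0, 0]
    - [0, 0, 0, 0, 0, 0]
    - [0, 0, 0, 0, 0, 0]

```text
time: 24.53
tool_pos: [0.3469, -0.3761, 0.2049]
ee_rot: [-3.14, 0.001, -0.336]
wrist_force: [0.0, -0.9, -0.3]
width: 0.0939
finger_force: 0.0
```

```bash
python3 - <<'E'
from h import *
t=optics.snapshot("top")[:,:,::-1];s=optics.snapshot("side")[:,:,::-1]
cv2.imwrite("pics/c6.png",np.hstack([cv2.resize(t,(400,300)),cv2.resize(s,(400,300))]))
E
```

```text
(no output)
```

View pics/c6.png

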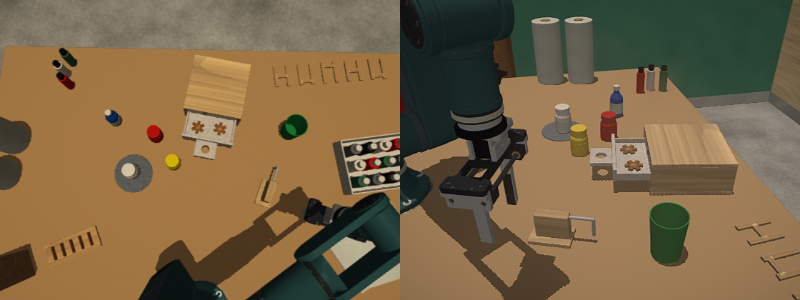

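The jar is on the mat at (130,172) and the tray is out. The hook stands upright at (268,187), and the cup and bottle look unmoved. Handing in.

```bash
python3 -c "
from bench import ticket
print(ticket.close_job())"
```

```text
the job is handed in; nothing more can be done
None
```

I handed the job in at about 25 s: the white jar is upright on the mat, the tray is pulled to its stop, the hook stands on its foot on the table, and the cup and bottle look unmoved; the hand-in returned no verdict.

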